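Scoop the seized rough stones into the weighing dish

TASK

Get the seized stones onto the scale for weighing: using the aluminium scoop, not the fingers, scoop all five stones out of the steel tray and tip them gently, from low above it, into the dish on the bench scale. Then lay the scoop back on the rubber mat, bowl upwards. Leave the dish standing on the middle of the scale and the other things on the table where they are.

Things in the scene. Friction and masses are not known exactly. Their poses are not given: they have to be found in the camera images.
- scoop: flat-bottomed bare aluminium hand scoop, 200 mm long, 83 mm high at the end of its handle, about 0.14 kg. Origin: centre of the underside of the bowl's floor; x points forward, out of the open front, z up. Bowl 95 mm long (x -47.5 to +47.5 mm), 80 mm wide, floor 2 mm thick; set down level it stands by itself. It starts on the mat, bowl up, handle towards the robot. Metal and stones are slippery: friction about 0.3
- scoop_grip (a point): where to hold the scoop: middle of the handle, at (-89, 0, +45) mm in the scoop's frame; axes as the scoop's. The handle is a straight flat-sided bar 18 mm wide (along y), 22 mm deep, 110 mm long; it starts on the back wall 26 mm above the underside and slopes up and back at 25 degrees; this point lies 45 mm along it
- scoop_lip (a point): middle of the bowl's open front edge, on the underside, at (+47.5, 0, 0) mm in the scoop's frame. The floor is bevelled there to 1 mm. The side walls, 2.5 mm thick, rise from 6 mm high (12 mm behind this edge) to 28 mm (30 mm behind it) and 38 mm at the closed back
- tray: shallow steel instrument tray, fixed, open above, holding the stones; 240 (x) x 102 (y) x 30 (z) mm outside, walls and floor 3 mm thick: inside 234 x 96 mm, 27 mm deep. Origin: centre of the underside; x along its length, away from the robot. The stones start spread over its farther half (x about -20 to +105 mm); the end towards the robot is empty
- scale: white bench scale, fixed to the table, 250 x 230 mm, 74 mm high; keypad and display slope down at the end facing the robot. Origin: on the table, under the body, 120 mm behind the keypad's front edge (the body runs from x -120 to +130 mm); z up
- scale_plate (a point): centre of the top of the scale's square steel weighing plate (185 x 200 mm), 74 mm above the table
- dish: round stainless-steel weighing dish standing loose on the middle of the scale's plate, 0.3 kg; 116 mm across the flat foot, 168 mm across the rim, 36 mm high, wall and floor 3 mm. Origin: centre of its underside
- mat: black rubber bench mat, fixed, 250 (x) x 130 (y) x 3 (z) mm, on which the scoop lies. Origin: centre of its underside, on the table
- stone0: rough grey-beige quartz stone, an irregular faceted chunk about 23 x 20 x 15 mm, about 10 g (10 to 13); origin: its middle, about 8 mm above whatever it lies on. All five look alike
- stone1: rough grey-beige quartz stone, an irregular faceted chunk about 25 x 19 x 16 mm, about 10 g (10 to 13); origin: its middle, about 8 mm above whatever it lies on. All five look alike
- stone2: rough grey-beige quartz stone, an irregular faceted chunk about 21 x 19 x 14 mm, about 10 g (10 to 13); origin: its middle, about 8 mm above whatever it lies on. All five look alike
- stone3: rough grey-beige quartz stone, an irregular faceted chunk about 24 x 21 x 16 mm, about 11 g (10 to 14); origin: its middle, about 8 mm above whatever it lies on. All five look alike
- stone4: rough grey-beige quartz stone, an irregular faceted chunk about 20 x 18 x 14 mm, about 10 g (10 to 13); origin: its middle, about 8 mm above whatever it lies on. All five look alike
- phone: bystander: smartphone, black slab 152 x 73 x 9 mm, lying flat; origin centre of underside, x along its length
- padlock: bystander: brass padlock lying flat, 80 x 46 x 16 mm with its steel shackle; origin on its underside, x towards the shackle
- calculator: bystander: grey pocket calculator 125 x 78 x 16 mm; origin centre of underside, x along its length
- tape_roll: bystander: roll of brown packing tape lying flat, 104 mm across, 48 mm high; origin centre of underside
- stamp: bystander: wooden hand stamp standing up, foot 55 x 26 mm, 68 mm tall; origin centre of underside
- marker: bystander: marker pen lying flat, 118 mm long, 17 mm thick; origin centre of underside, x along it
Not all that is in view belongs to the job. What is shaped like the dish but turquoise is not meant.

How it is judged (in metres and radians):
On the way, in this order (a step that is already met when the one before it is completed fails the run):
1. stones are lifted out of the tray in the scoop (height (world z) of scoop above 0.06 m and ((x of stone0 in the frame of scoop between -0.048 and 0.048 m and y of stone0 in the frame of scoop between -0.04 and 0.04 m and z of stone0 in the frame of scoop between 0.002 and 0.05 m) or (x of stone1 in the frame of scoop between -0.048 and 0.048 m and y of stone1 in the frame of scoop between -0.04 and 0.04 m and z of stone1 in the frame of scoop between 0.002 and 0.05 m) or (x of stone2 in the frame of scoop between -0.048 and 0.048 m and y of stone2 in the frame of scoop between -0.04 and 0.04 m and z of stone2 in the frame of scoop between 0.002 and 0.05 m) or (x of stone3 in the frame of scoop between -0.048 and 0.048 m and y of stone3 in the frame of scoop between -0.04 and 0.04 m and z of stone3 in the frame of scoop between 0.002 and 0.05 m) or (x of stone4 in the frame of scoop between -0.048 and 0.048 m and y of stone4 in the frame of scoop between -0.04 and 0.04 m and z of stone4 in the frame of scoop between 0.002 and 0.05 m))), for 0.2 s.
2. all five stones lie in the dish on the scale (horizontal distance between each of stone0, stone1, stone2, stone3, stone4 and dish below 0.082 m and z of stone0 in the frame of dish between 0 and 0.045 m and z of stone1 in the frame of dish between 0 and 0.045 m and z of stone2 in the frame of dish between 0 and 0.045 m and z of stone3 in the frame of dish between 0 and 0.045 m and z of stone4 in the frame of dish between 0 and 0.045 m and horizontal distance between dish and scale_plate below 0.03 m and angle between dish's own z axis and vertical below 0.08 rad), for 0.2 s.
At the end, for the whole second after the job is handed in: All five stones lie in the dish; the dish stands level within 30 mm of the middle of the scale's plate; the scoop lies level (0.12 rad), bowl up, on the mat (bowl centre within 65 mm sideways and -110 to +150 mm lengthwise of the mat's centre); all at rest (all of step 2 and x of scoop in the frame of mat between -0.11 and 0.15 m and y of scoop in the frame of mat between -0.065 and 0.065 m and z of scoop in the frame of mat between -0.002 and 0.01 m and angle between scoop's own z axis and vertical below 0.12 rad and linear speed of each of scoop, stone0, stone1, stone2, stone3, stone4 below 0.02 m/s); the robot touches nothing.
It fails at once if the fingers touch a stone (contact force between the fingers and stone0 above 0.5 N or contact force between the fingers and stone1 above 0.5 N or contact force between the fingers and stone2 above 0.5 N or contact force between the fingers and stone3 above 0.5 N or contact force between the fingers and stone4 above 0.5 N).
It fails at once if a stone is dropped or thrown faster than 1.8 m/s (a fall of about 160 mm) (linear speed of any of stone0, stone1, stone2, stone3, stone4 above 1.8 m/s).
It fails at once if a bystander is shifted by more than 30 mm (distance of any of phone, padlock, calculator, tape_roll, stamp, marker from where it was at the start of the episode above 0.03 m).
It also fails if it takes over 72 s, if anything falls off the work surface, if the arm or the gripper's body presses on something with over 40 N, if the wrist force passes 120 N, or if a joint passes its speed limit or range.

ROBOT

A 6-joint arm with a two-finger parallel gripper is mounted at the origin on the work surface. World frame = base frame: x ahead of the robot, y to its left, z up, the work surface at z = 0. Lengths are in m, angles in degrees, forces in N, time in s.
With the tool pointing down it reaches from about 0.3 to 0.85 m from the base axis. Payload 4.2 kg.
Tool frame: the origin (TCP) lies midway between the tips of the shut fingers; the grasp point (between the pads) lies 19 mm behind it; z points along the fingers, y is the line along which they close (so a half turn about z gives the same grasp; the last joint's range is limited). The gripper opens to 91 mm and grips with 3 to 60 N. Pads are 32 mm wide; open, the fingers measure 118 mm over their backs; the gripper's body (76 mm by 178 mm) begins 60 mm behind the grasp point.
Start: joints at [65.776, 18.312, 89.639, -0, 72.044, -1.146], TCP at [0.225, 0.529, 0.214] pointing down, gripper open.
Joint ranges: [-177.97, 177.97], [-48.28, 115.42], [12.27, 149.76], [-77.06, 257.06], [2.81, 150.46], [-146.56, 146.56]. Speed limits (degrees/s): [147.25, 147.25, 180, 180, 180, 180].

INTERFACE

Orientations are given as [roll, pitch, yaw] about the fixed x, y, z axes, in that order (R = Rz(yaw) Ry(pitch) Rx(roll)).
In Python, from rig import goto, move_l, move_joints, open_gripper, clamp, wait, solve_ik, read_camera, IKError, job_done, get_time, get_qpos, get_dq, get_tau, get_tcp_pos, get_tcp_rot, get_force, get_torque, get_grip_width, get_finger_force gives the robot as it stands. The module is installed in compiled form; this text tells all that it offers. Calls block until the motion is done:
- goto(position, orientation): joint-space move of the TCP to a pose.
- move_l(position, attitude=None, speed=0.15): straight line of the TCP; attitude=None keeps the orientation; speed is the mean speed in m/s.
- move_joints(angles): joint-space move.
- open_gripper() and clamp(grip_force=None): open the fingers fully, or close them until they stop; grip_force is the grip in N (None keeps the last).
- wait(seconds).
- solve_ik(position, orientation): joint angles nearest the present ones, or None.
- read_camera(name): name is "side" or "top" or "wrist"; returns a dict with "color" (480x640x3 uint8, red, green, blue), "fx", "fy", "cx", "cy" (pixels), "extrinsics" (4x4, takes a point from camera to world coordinates). Camera axes: x right, y down, z forward; pixel columns grow to the right and rows downward; lengths in m; the calibration is good to about 2 mm. The wrist camera is an equidistant fisheye: a pixel r from the principal point sees the ray r / f radians off the axis. A picture is of the moment at which its call begins. There is no depth.
A pose or a line that the arm cannot do raises IKError and nothing moves.
- job_done(): hands the job in; it is judged then, once.
Readings, each from a call of its own:
- get_time(): time.
- get_qpos(): joint angles.
- get_dq(): joint speeds.
- get_tau(): joint torques, N m.
- get_tcp_pos(): TCP position.
- get_tcp_rot(): TCP orientation.
- get_force(): force on the tool from outside, world axes, zero at the start.
- get_torque(): the same for the moment, N m.
- get_grip_width(): opening from 0.0 (shut) to 1.0 (fully open).
- get_finger_force(): force on a finger pad.
Only numpy, scipy, OpenCV 4.12 (cv2) and the standard library are available. Lean on these libraries where they do the work, as an engineer would, in place of code of your own. Each camera call takes 0.05 s, during which the arm holds its last target. There are 200 camera calls.

## Working session

There is one attempt and no reset: what is moved stays moved. The work goes in short steps, each a Python script; the robot and the scene stay as the last script left them, time stands still between calls to the robot, and variables do not carry over. Pictures are saved under pics/ and viewed, at most 13 in all, crops included, and the job is handed in when it is done.

```bash
mkdir -p pics; python3 - <<'E'
from rig import *
import cv2,numpy as np
for n in ("top","side"):
    c=read_camera(n); cv2.imwrite(f"pics/{n}0.png",c["color"][:,:,::-1]); print(n,c["fx"],c["fy"],c["cx"],c["cy"]);print(np.round(c["extrinsics"],4))
print(get_time(),get_tcp_rot())
E
```

```text
top 522.7047804737329 522.7047804737329 323.32982509484344 243.63460445823674
[[ 0.0096 -0.9921  0.1254  0.3559]
 [-0.9997 -0.0122 -0.02   -0.0206]
 [ 0.0214 -0.1251 -0.9919  1.1729]
 [ 0.      0.      0.      1.    ]]
side 550.2709753469851 550.2709753469851 328.0364061889458 237.82826333125863
[[-0.9537 -0.1777  0.2428  0.1907]
 [-0.3004  0.5128 -0.8043  0.931 ]
 [ 0.0184 -0.8399 -0.5424  0.7056]
 [ 0.      0.      0.      1.    ]]
0.1 [-1.79911301e+02 -3.92174572e-04  1.56922320e+02]
```

View pics/top0.png

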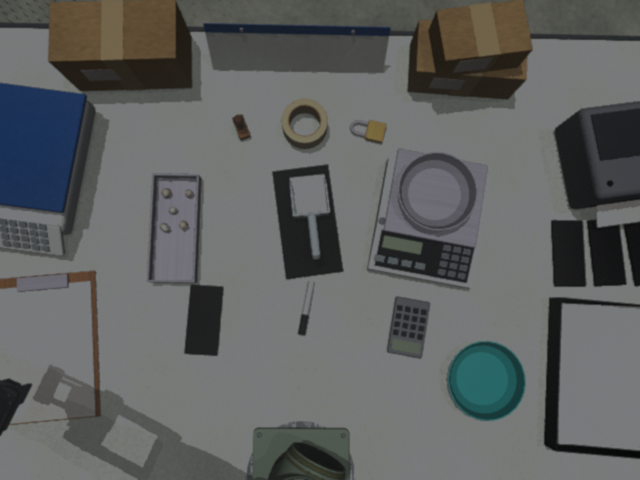

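View pics/side0.png

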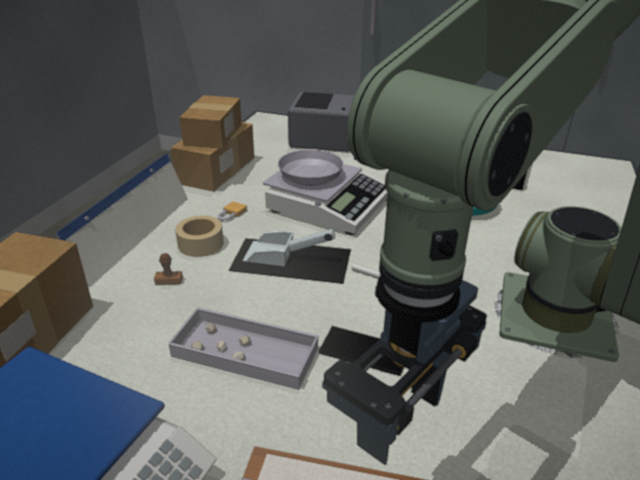

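The top view shows the following:
- The tray is at (175,228), with stones at about (167,193), (189,194), (172,211), (165,227) and (184,226).
- The scoop is on the mat, with its bowl at (310,192) and its handle running to (316,256).
- The steel dish is on the scale at (437,190).

Lookalikes:
- **Dish:** the turquoise bowl at (486,380) is the wrong one. I choose the steel dish at (437,190).
- **Scoop:** the marker at (305,308) is also a pale bar. I choose the handle on the mat at (315,235).
- **Mat:** the phone at (204,320) and the black slabs at (570–640,250) are also dark. I choose the slab under the scoop.

```bash
cat > h.py <<'E'
from rig import *
import cv2, numpy as np
from scipy.spatial.transform import Rotation as R
def ray(c,px,z):
    px=np.atleast_2d(px).astype(float); E=c["extrinsics"]
    d=np.c_[(px[:,0]-c["cx"])/c["fx"],(px[:,1]-c["cy"])/c["fy"],np.ones(len(px))]@E[:3,:3].T
    return E[:3,3]+d*((z-E[2,3])/d[:,2])[:,None]
def big(m,box):
    q=np.zeros_like(m); x0,y0,x1,y1=box; q[y0:y1,x0:x1]=m[y0:y1,x0:x1]
    cs,_=cv2.findContours(q,cv2.RETR_EXTERNAL,cv2.CHAIN_APPROX_NONE); return sorted(cs,key=cv2.contourArea)[::-1]
def stones(c,box,z):
    a=c["color"].astype(int); m=((a[:,:,0]-a[:,:,2]>6)*255).astype(np.uint8)
    return [(k[:,0].mean(0),ray(c,k[:,0].mean(0),z)[0],cv2.contourArea(k)) for k in big(m,box) if cv2.contourArea(k)>8]
E
python3 - <<'E'
from h import *
c=read_camera("top"); im=c["color"]; g=im.max(2)
np.set_printoptions(precision=4,suppress=True)
vis=im[:,:,::-1].copy()
m=((g<50)*255).astype(np.uint8)
k=big(m,(265,155,350,285))[0]; hull=cv2.convexHull(k); r=cv2.minAreaRect(hull); b=cv2.boxPoints(r)
print("mat",ray(c,r[0],.003), ray(c,b,.003)[:,:2]); cv2.drawContours(vis,[b.astype(int)],0,(0,0,255),1)
s=((g>75)*255).astype(np.uint8); mk=np.zeros_like(s); cv2.fillConvexPoly(mk,cv2.erode(np.zeros_like(s),None) is None or hull,255); s&=cv2.erode(mk,np.ones((5,5)))
k=big(s,(265,155,350,285))[0]; cv2.drawContours(vis,[k],0,(0,255,0),1)
P=k[:,0]; print("scoop px extent",P.min(0),P.max(0))
full=np.zeros_like(s); cv2.drawContours(full,[k],0,255,-1)
for row in range(P[:,1].min(),P[:,1].max()+1,5):
    xs=np.where(full[row])[0]; print(row,xs.min(),xs.max(),end="; ")
print()
for t in stones(c,(152,176,200,282),.011): print("stone",*t); cv2.circle(vis,tuple(t[0].astype(int)),3,(255,0,0),1)
# print profiles for tray
for row in (200,230,260): print(row,[int(v) for v in g[row,143:212]])
for col in (165,185): print(col,[int(v) for v in g[168:185,col]],[int(v) for v in g[270:292,col]])
cv2.imwrite("pics/crop.png",cv2.resize(vis[140:295,140:500],None,fx=2.2,fy=2.2,interpolation=cv2.INTER_CUBIC))
E
```

```text
mat [[ 0.5543 -0.0062  0.003 ]] [[ 0.6676  0.0763]
 [ 0.688  -0.0516]
 [ 0.4434 -0.0871]
 [ 0.4245  0.0378]]
scoop px extent [290 174] [329 257]
174 319 323; 179 290 325; 184 290 326; 189 290 326; 194 291 327; 199 291 328; 204 292 328; 209 292 329; 214 293 318; 219 308 315; 224 309 316; 229 309 316; 234 310 317; 239 311 317; 244 311 318; 249 312 318; 254 312 319; 
stone [165.5455 192.1818] [0.6153 0.3129 0.011 ] 41.0
stone [183.   224.45] [0.5422 0.2706 0.011 ] 36.0
stone [188.3529 193.    ] [0.6141 0.2616 0.011 ] 23.5
200 [121, 121, 121, 121, 121, 121, 120, 118, 107, 88, 53, 42, 50, 64, 78, 94, 113, 119, 117, 117, 118, 119, 118, 119, 119, 120, 119, 117, 119, 119, 119, 120, 121, 121, 120, 120, 120, 121, 121, 122, 122, 121, 121, 120, 120, 121, 120, 121, 120, 121, 122, 122, 117, 107, 88, 55, 45, 63, 85, 90, 100, 118, 123, 122, 122, 121, 121, 121, 122]
230 [121, 121, 121, 121, 121, 117, 109, 104, 70, 46, 43, 55, 75, 93, 115, 120, 120, 117, 106, 89, 88, 93, 96, 92, 77, 67, 67, 80, 100, 116, 123, 123, 123, 121, 122, 121, 120, 121, 118, 105, 84, 73, 80, 94, 110, 116, 121, 123, 123, 122, 116, 104, 104, 85, 54, 46, 64, 86, 99, 119, 123, 122, 121, 122, 122, 121, 121, 122, 121]
260 [123, 121, 122, 120, 116, 106, 81, 49, 43, 56, 77, 91, 111, 119, 121, 122, 122, 123, 123, 122, 121, 122, 121, 122, 120, 121, 123, 123, 122, 122, 122, 121, 120, 120, 119, 120, 122, 122, 121, 121, 121, 122, 122, 122, 122, 121, 121, 120, 120, 114, 105, 103, 72, 46, 48, 68, 87, 100, 117, 121, 122, 121, 121, 121, 121, 121, 121, 121, 122]
165 [121, 122, 121, 123, 119, 109, 106, 78, 52, 47, 63, 74, 87, 113, 121, 121, 119] [122, 123, 122, 121, 123, 122, 122, 123, 122, 120, 110, 98, 77, 82, 94, 114, 121, 122, 122, 121, 121, 123]
185 [123, 124, 123, 124, 118, 106, 106, 91, 62, 53, 70, 74, 87, 113, 123, 124, 122] [122, 122, 122, 122, 122, 122, 122, 123, 123, 118, 107, 103, 79, 76, 85, 94, 113, 120, 121, 121, 121, 121]
```

View pics/crop.png

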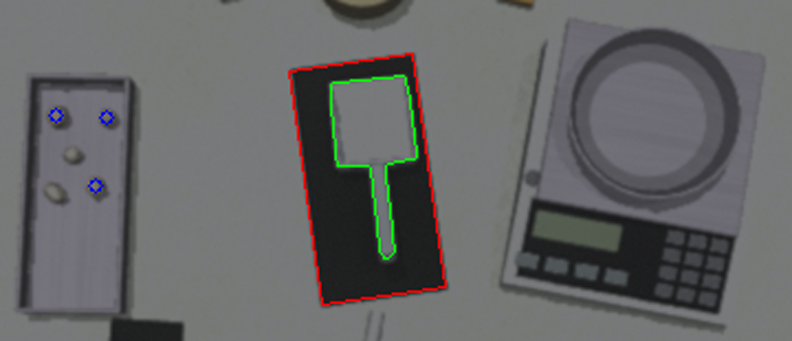

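```bash
python3 - <<'E'
from h import *
np.set_printoptions(precision=4,suppress=True)
c=read_camera("top"); a=c["color"].astype(int)
print("tray axis",ray(c,[(171,260),(172.3,230),(173.8,200),(174.8,172.3),(170.2,281.7)],.03)[:,:2])
print("tray edges y",ray(c,[(148.3,230),(196.3,230)],.03)[:,1])
print("scoop lip,hstart,hend,corners",[ray(c,p,z)[0,:2] for p,z in (((307,175.7),.005),((311.5,219),.045),((314,239),.065),((315.7,255),.083),((290,178),.006),((324,174),.006))])
print("dish rim l r t b",ray(c,[(399.1,194),(476.8,194),(438,152.7),(438,235)],.11)[:,:2], ray(c,(438,194),.11))
print("stones",ray(c,[(165.5,192.2),(188.3,193),(172.5,211),(165,227),(183.5,225.5)],.011)[:,:2])
E
```

```text
tray axis [[0.4603 0.2885]
 [0.5265 0.2887]
 [0.5936 0.2884]
 [0.6565 0.289 ]
 [0.413  0.288 ]]
tray edges y [0.341  0.2362]
scoop lip,hstart,hend,corners [array([ 0.6597, -0.0052]), array([ 0.5524, -0.0169]), array([ 0.5057, -0.0229]), array([ 0.4694, -0.0268]), array([0.6535, 0.0335]), array([ 0.664 , -0.0441])]
dish rim l r t b [[ 0.5963 -0.1987]
 [ 0.5986 -0.3615]
 [ 0.6862 -0.2817]
 [ 0.5111 -0.2786]] [[ 0.5975 -0.2801  0.11  ]]
stones [[0.6152 0.313 ]
 [0.6141 0.2618]
 [0.5724 0.2953]
 [0.5359 0.3103]
 [0.5398 0.2694]]
```

```bash
cat >> h.py <<'E'
def pose(lip,yaw,pitch,flip=0,off=(-.1365,0,.026)):
    S=R.from_euler("xyz",[0,pitch,yaw],degrees=True)
    T=S*R.from_euler("z",180*flip,degrees=True)*R.from_euler("x",180,degrees=True)
    return list(np.array(lip)+S.apply(off)), list(T.as_euler("xyz",degrees=True))
LIP0=np.array([.6597,-.0052,.003]); YAW0=7.0
E
python3 - <<'E'
from h import *
np.set_printoptions(precision=1,suppress=True)
for f in (0,1):
    print("flip",f)
    for n,l,y,ps in (("mat",LIP0,7,[0]),("tray0",(.508,.2885,.003),0,[20]),("tray1",(.65,.2885,.003),0,[2,-15]),("out",(.63,.2885,.15),0,[-15]),
      ("dish",(.58,-.28,.17),-20,[-15]),("dish",(.58,-.28,.112),-20,[15,40,55]),("dish",(.58,-.28,.112),-10,[55]),("dish",(.58,-.28,.112),5,[55])):
        for p in ps:
            q=solve_ik(*pose(l,y,p,f)); print(n,y,p,None if q is None else np.array(q))
E
```

```text
flip 0
mat 7 0 [ -3.6  24.8 110.3  -0.   44.9  79.4]
tray0 0 20 [ 28.7  27.  101.3  10.1  69.7 113.7]
tray1 0 2 [ 27.6  29.8  99.7   1.2  52.3 116.9]
tray1 0 -15 [ 32.9  28.1 114.3 -18.6  26.2 138.8]
out 0 -15 [ 34.2  15.6 107.  -11.8  45.4 131.6]
dish -20 -15 [-30.4   7.8 114.3   3.9  43.3  77.1]
dish -20 15 [-27.2  23.2  90.1  -1.9  81.6  83.3]
dish -20 40 [-25.7  39.   64.8  -4.1 116.1  83.9]
dish -20 55 [-25.1  50.   49.   -6.  135.8  82.8]
dish -10 55 [-22.6  49.3  50.3 -14.3 133.8  72.7]
dish 5 55 [-18.9  47.4  54.4 -24.9 128.   59.7]
flip 1
mat 7 0 [  -3.6   24.8  110.3    0.    44.9 -100.6]
tray0 0 20 [ 28.7  27.  101.3  10.1  69.7 -66.3]
tray1 0 2 [ 27.6  29.8  99.7   1.2  52.3 -63.1]
tray1 0 -15 [ 32.9  28.1 114.3 -18.6  26.2 -41.2]
out 0 -15 [ 34.2  15.6 107.  -11.8  45.4 -48.4]
dish -20 -15 [ -30.4    7.8  114.3    3.9   43.3 -102.9]
dish -20 15 [-27.2  23.2  90.1  -1.9  81.6 -96.7]
dish -20 40 [-25.7  39.   64.8  -4.1 116.1 -96.1]
dish -20 55 [-25.1  50.   49.   -6.  135.8 -97.2]
dish -10 55 [ -22.6   49.3   50.3  -14.3  133.8 -107.3]
dish 5 55 [ -18.9   47.4   54.4  -24.9  128.  -120.3]
```

```bash
python3 - <<'E'
from h import *
np.set_printoptions(precision=3,suppress=True)
goto(*pose(LIP0+[0,0,.12],YAW0,0,1))
move_l(*pose(LIP0,YAW0,0,1),speed=.12)
print(get_time(),get_tcp_pos(),get_force())
clamp(60); print(get_time(),get_grip_width(),get_finger_force(),get_force(),get_tcp_pos())
move_l(*pose(LIP0+[0,0,.1],YAW0,0,1),speed=.12); wait(.2)
print(get_time(),get_grip_width(),get_force(),get_torque())
c=read_camera("side"); cv2.imwrite("pics/s1.png",cv2.resize(c["color"][150:390,180:500,::-1],None,fx=2,fy=2))
E
```

```text
3.6 [ 0.525 -0.022  0.03 ] [-1.102  0.114 -0.367]
4.7083 0.196244071054936 59.95904266834259 [-0.864 -0.581  0.222] [ 0.524 -0.022  0.029]
5.8917 0.1934612152516729 [-0.113  0.48  -0.924] [ 0.061  0.074 -0.018]
```

View pics/s1.png

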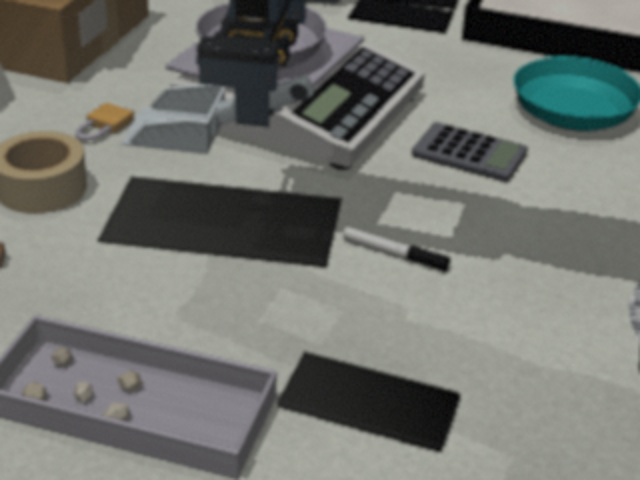

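The scoop is held level, with its bowl at crop (175,118). The five stones are still in the tray at crop (35,392)–(130,380). Next I enter the tray nose-down and feel for the floor.

```bash
python3 - <<'E'
from h import *
np.set_printoptions(precision=3,suppress=True)
Y=.2885
goto(*pose((.508,Y,.09),0,20,1))
move_l(*pose((.508,Y,.012),0,20,1),speed=.1); wait(.15)
f0=get_force(); z=.012
while z>-.004:
    z-=.0015; move_l(*pose((.508,Y,z),0,20,1),speed=.03)
    f=get_force()-f0
    if f[2]>2.5: break
print("contact z",z,f,get_time()); 
c=read_camera("side"); cv2.imwrite("pics/s2.png",cv2.resize(c["color"][270:420,150:380,::-1],None,fx=3,fy=3,interpolation=cv2.INTER_CUBIC))
E
```

```text
contact z 0.0015000000000000022 [-2.186  0.489  5.828] 10.05
```

View pics/s2.png

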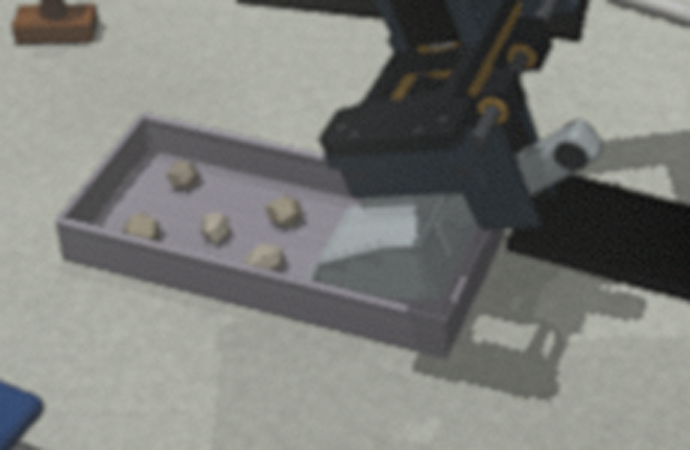

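```bash
python3 - <<'E'
from h import *
np.set_printoptions(precision=2,suppress=True)
Y=.2885; z=.0022; log=[]; w=np.array([-.1,.5,-.9])
for x in np.r_[np.arange(.514,.636,.007),np.arange(.637,.654,.003)]:
    p=np.interp(x,[.508,.552,.62],[20,4,2])
    move_l(*pose((x,Y,z),0,p,1),speed=.05)
    f=get_force()-w; log.append([x*1e3,z*1e3,*f])
    z+=np.clip((3-f[2])*-.0002,-.0006,.0006)
    if x>.63 and f[0]<-10: break
print(np.array(log)[::2]); print(np.array(log)[-6:],get_time(),get_torque())
for n in("side","top"):
    c=read_camera(n); cc=c["color"][270:420,150:380] if n=="side" else c["color"][160:290,130:230]
    cv2.imwrite(f"pics/{n}3.png",cv2.resize(cc[:,:,::-1],(460,300) if n=="side" else (340,442)))
a=cv2.imread("pics/side3.png");b=cv2.imread("pics/top3.png");o=np.zeros((442,800,3),np.uint8);o[:300,:460]=a;o[:,460:]=b;cv2.imwrite("pics/st3.png",o)
E
```

```text
[[514.     2.2    0.21  -0.6    2.6 ]
 [528.     2.38   1.51  -1.26   2.67]
 [542.     2.39   0.59  -1.32   3.01]
 [556.     2.21   1.73  -2.01   3.78]
 [570.     2.44   1.32  -0.14   2.14]
 [584.     2.34   0.88  -0.3    2.75]
 [598.     2.47   0.41  -0.86   2.46]
 [612.     2.13   1.34  -0.11   3.12]
 [626.     2.18   1.35  -0.29   4.36]
 [637.     2.51  -0.48  -0.28   4.03]
 [643.     2.71  -0.32   0.06   2.45]
 [649.     3.2   -9.42   0.29  10.15]]
[[637.     2.51  -0.48  -0.28   4.03]
 [640.     2.72  -0.86  -0.88   2.95]
 [643.     2.71  -0.32   0.06   2.45]
 [646.     2.6   -4.44  -1.16   6.22]
 [649.     3.2   -9.42   0.29  10.15]
 [652.     3.8  -16.76   0.65  12.34]] 16.8417 [ 0.53  1.95 -0.27]
```

View pics/st3.png

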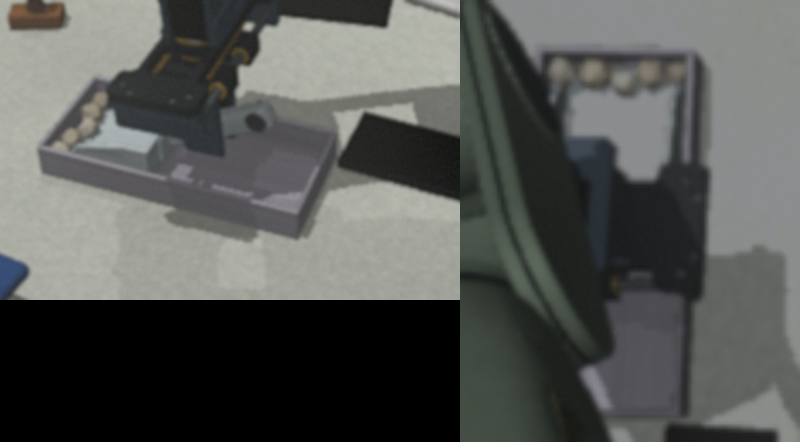

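```bash
python3 - <<'E'
from h import *
c=read_camera("wrist"); cv2.imwrite("pics/w4.png",c["color"][:,:,::-1])
E
```

```text
(no output)
```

View pics/w4.png

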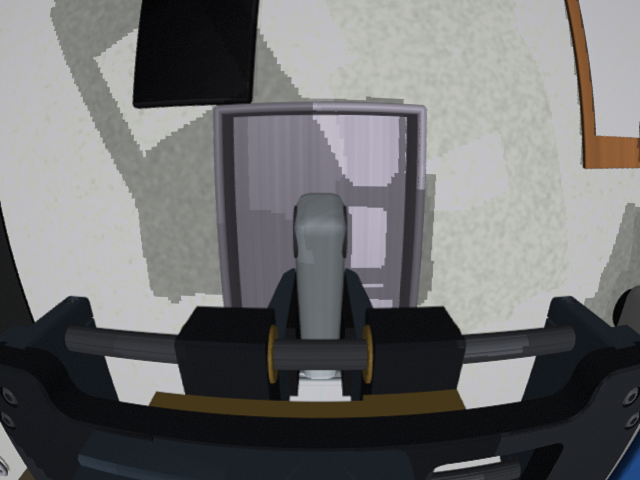

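The wrist view looks back at the handle, at (321,250), which sits midway between the tray walls at (218–426). It can't see the bowl. The top view has the stones jammed in a row at the far wall. I'll ease off, tip the nose up about the heel, draw back inside the tray, then look.

```bash
cat >> h.py <<'E'
def heel(xh,zh,y,p,speed=.06):  # nose-up p deg, heel held at xh,zh
    t=np.radians(p); move_l(*pose((xh+.095*np.cos(t),y,zh+.095*np.sin(t)),0,-p,1),speed=speed)
def view(name):
    c=read_camera("top"); s=read_camera("side")
    o=np.zeros((442,800,3),np.uint8)
    o[:300,:460]=cv2.resize(s["color"][270:370,150:303],(460,300),interpolation=cv2.INTER_CUBIC); o[:,460:]=cv2.resize(c["color"][160:290,130:230],(340,442),interpolation=cv2.INTER_CUBIC)
    cv2.imwrite(name,o[:,:,::-1])
E
python3 - <<'E'
from h import *
np.set_printoptions(precision=2,suppress=True)
Y=.2885
heel(.555,.003,Y,0); print(get_force())
for p in (5,10,15): heel(.554,.0035,Y,p); print(p,get_force())
heel(.552,.012,Y,16); heel(.500,.012,Y,16,speed=.08); wait(.2)
print(get_time(),get_force()); view("pics/v5.png")
E
```

```text
[-3.5  -0.19  3.95]
5 [-0.79 -0.47 -0.68]
10 [-0.31 -0.07  0.59]
15 [-0.9  -0.22  0.79]
19.3167 [-0.22 -0.04 -2.4 ]
```

View pics/v5.png

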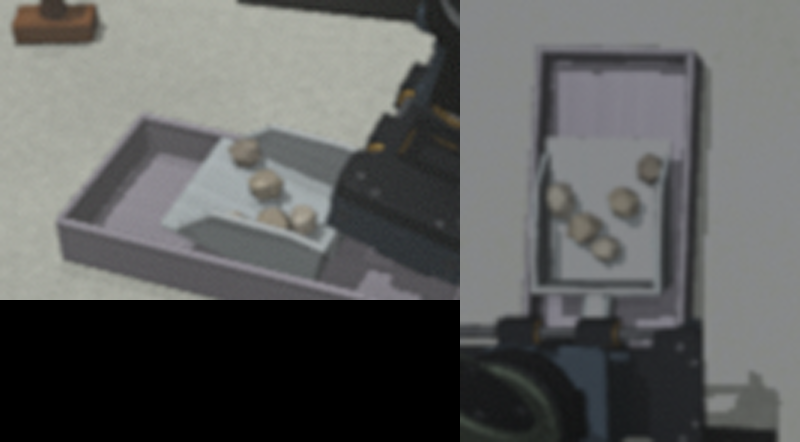

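All five stones are in the bowl, at top inset (560,198), (583,228), (604,247), (624,202) and (650,168), and the tray is empty. Next I tip it back further, lift, carry and pour.

```bash
python3 - <<'E'
from h import *
np.set_printoptions(precision=2,suppress=True)
Y=.2885
heel(.500,.02,Y,22,speed=.03)
heel(.500,.15,Y,20,speed=.1)
print(get_time())
move_l(*pose((.55,.0,.22),-8,-18,1),speed=.2)
move_l(*pose((.565,-.275,.20),-20,-15,1),speed=.2); wait(.2)
print(get_time(),get_tcp_pos(),get_force())
c=read_camera("top"); s=read_camera("side")
o=np.zeros((440,800,3),np.uint8)
o[:,:400]=cv2.resize(c["color"][140:250,380:480],(400,440),interpolation=cv2.INTER_CUBIC);o[:,400:]=cv2.resize(s["color"][90:222,250:370],(400,440),interpolation=cv2.INTER_CUBIC)
cv2.imwrite("pics/v6.png",o[:,:,::-1])
E
```

```text
21.3083
24.425 [ 0.43 -0.23  0.19] [ 0.65 -0.11 -2.34]
```

View pics/v6.png

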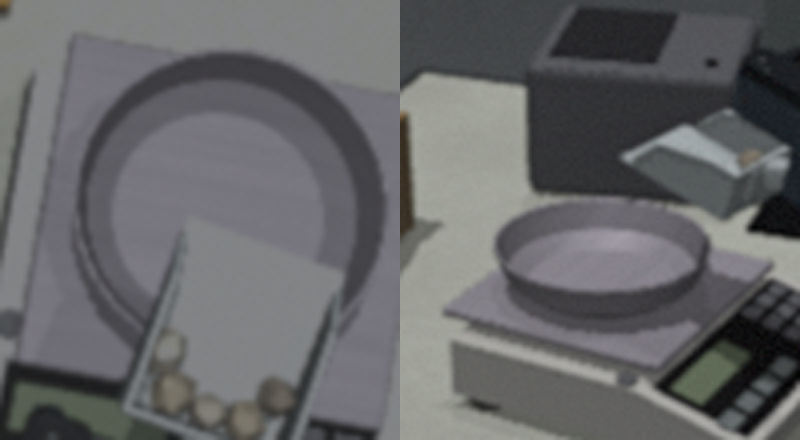

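All five stones sit at the back of the bowl, at inset (155–290, 345–415). The lip is over the near half of the steel dish. Pouring now.

```bash
python3 - <<'E'
from h import *
np.set_printoptions(precision=3,suppress=True)
for p,z,v in ((0,.16,.06),(10,.125,.06),(16,.108,.04),(20,.107,.03),(24,.107,.03),(28,.107,.03),(33,.107,.03),(39,.107,.03),(46,.107,.05),(54,.107,.05)):
    move_l(*pose((.577,-.277,z),-20,p,1),speed=v)
wait(.4); print(get_time(),get_force())
move_l(*pose((.56,-.27,.2),-20,40,1),speed=.15)
move_l(*pose((.50,-.22,.24),-15,10,1),speed=.2)
move_l(*pose((.56,.05,.2),7,0,1),speed=.25)
print(get_time())
c=read_camera("top"); s=read_camera("side")
o=np.zeros((440,800,3),np.uint8)
o[:,:400]=cv2.resize(c["color"][140:250,380:480],(400,440),interpolation=cv2.INTER_CUBIC);o[:,400:]=cv2.resize(s["color"][90:222,250:370],(400,440),interpolation=cv2.INTER_CUBIC)
cv2.imwrite("pics/v7.png",o[:,:,::-1])
E
```

```text
29.6417 [-0.226  0.282 -1.724]
32.2
```

View pics/v7.png

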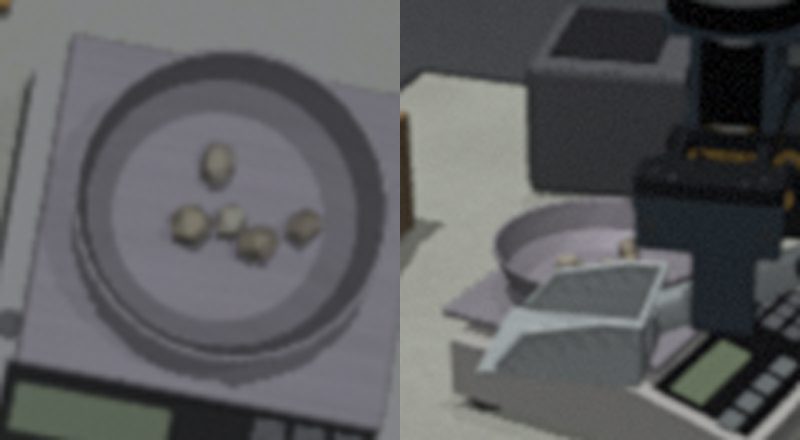

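All five stones lie in the dish, at inset (217,165), (190,226), (231,220), (256,243) and (303,227), and the dish hasn't moved. Laying the scoop back.

```bash
python3 - <<'E'
from h import *
np.set_printoptions(precision=3,suppress=True)
L=LIP0+[-.015,0,0]; T=lambda h:pose(L+[0,0,h],YAW0,0,1)
move_l(*T(.1),speed=.15); move_l(*T(.008),speed=.1); wait(.2); f0=get_force(); h=.008
while h>-.002:
    h-=.001; move_l(*T(h),speed=.03); f=get_force()-f0
    if f[2]>2: break
print(h,f); open_gripper(); wait(.3)
move_l(*T(.15),speed=.1); wait(.2); print(get_time(),get_grip_width())
q=get_qpos(); q=list(q); q[0]+=40; move_joints(q); wait(.5)
c=read_camera("top"); s=read_camera("side")
o=np.zeros((440,800,3),np.uint8)
o[:320,:440]=cv2.resize(c["color"][140:300,265:485],(440,320),interpolation=cv2.INTER_CUBIC);o[:,440:]=cv2.resize(s["color"][220:300,220:360],(360,440//2),interpolation=cv2.INTER_CUBIC).repeat(2,0)
cv2.imwrite("pics/v8.png",o[:,:,::-1]); print(get_time())
E
```

```text
0.001 [-2.023  0.523  4.681]
39.7167 1.0013828168857286
41.625
```

View pics/v8.png

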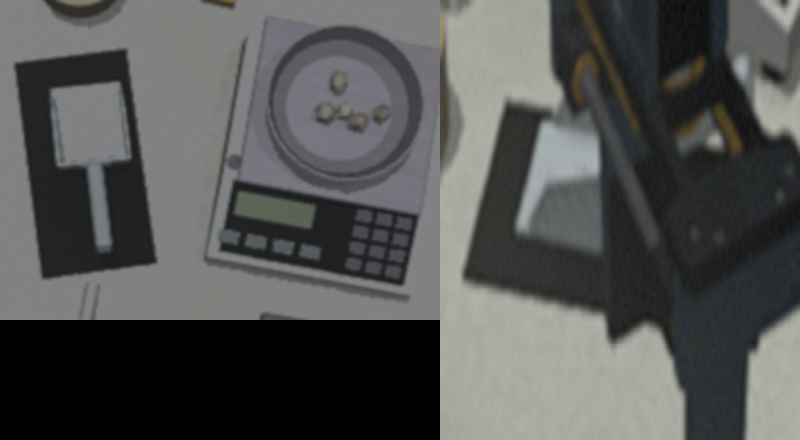

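The scoop lies bowl up on the mat at (92,125), and the five stones are in the dish at (340,100). The gripper is clear of everything.

```bash
python3 -c "
from rig import *
print(job_done())"
```

```text
the job is handed in; nothing more can be done
None
```

I scooped all five stones into the dish on the scale, laid the scoop back on the mat bowl up, and handed the job in at about 42 s; the interface returned no verdict.

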